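# Seat the marking mask on the connector fixture

## Task

Put the yellow mask plate on the connector fixture: rest it on the three brass pins, slide it gently along the fixture until its holes drop over the pins and it lies flat and fully home on the black nest, then push the red latch all the way in over its edge and let go. The nest has been clamped somewhere along its rails that nobody wrote down, so find the pins by feel and never ram or press the plate hard; leave everything else where it is.

Things in the scene. Friction and masses are not known exactly. Their poses are not given: they have to be found in the camera images.
- mask_grip (a point): Loose yellow mask plate, 110 (x) by 150 (y) by 6 mm thick, 0.14 to 0.28 kg, lying flat on the table, with a black upright bar in its middle: 60 long (x), 16 thick (y), rising 36 mm above the plate's top face. This point: centre of plate and bar, 30 mm above the plate's underside, 12 mm below the bar's top. Its x and y lie within 0.4 rad of the fixture's: that is the right way round.
- mask_hole (a point): One of the mask's three round through holes, at its mouth on the top face. All are 10.5 mm across, at (x, y) = (44, 38), (-44, 38) and (0, -38) mm from the plate's centre (this is the last), so it fits only one way round. Four 22 by 24 mm windows at (+-23, +-27) mm leave room for the connectors.
- fixture: Fixture, fixed to the table: aluminium base 245 by 190 by 10 mm with a black nest between two low dark rails along its y. Origin on the table under the middle of the rails; x points away from the robot to the latch, z up. A mask at rest on the pin tips has its grip point 60 mm above the table (stable when up to 26 mm off along y), seated flat on the nest 54 mm.
- bed (a point): Middle of the nest's adjustment, level with its top face, 24 mm above the table (fixed to the base, at its x = y = 0). The nest, 104 by 130 mm, is clamped unmeasured: its centre is at x = 0 and any y from -12 to +12 mm of here. It holds firm under 30 N. Four connectors stand 3 mm above its top, under the mask's windows.
- pins (a point): Mean place of the nest's three brass pins' tips, 30 mm above the table at the fixture's x = y = 0; the real pins are shifted along y with the nest, by -12 to +12 mm. They stand at (44, 38), (-44, 38), (0, -38) mm from the nest's centre, as the mask's holes do: 9 mm across, 6 mm tall, tapering over the last 3 mm to a 7 mm flat tip.
- latch (a joint): The latch: a steel tongue with a red knob that slides along the fixture's -x over the mask's edge. 0 = fully out (18 mm clear of the seated mask's edge), 0.030 m = fully in (12 mm over the edge, tongue underside 2 mm above the seated mask's top); stiff-sliding, about 3 N, stays where it is left. It cannot pass a mask that still rests on the pin tips. It starts within 6 mm of fully out.
- latch_knob (a point): Centre of the latch's red knob: 16 (fixture x) by 24 (fixture y) by 34 mm tall, this point 58 mm above the table and 14 mm below its top, at fixture x = 118 mm minus the latch value, y = 0. Beside the knob a 44 mm wide black guide rises to 32 mm above the table.
- spare_grip (a point): Bystander: a loose grey plate of another pattern, of the mask's size, with a blue handle bar; this point is at the same place as on the mask. It may lie nearer or farther than the mask.
- block_a: Bystander: loose clear and orange wire connector, 20 by 30 by 14 mm, origin at the middle of its underside.
- block_b: Bystander: loose clear and yellow wire connector, 20 by 30 by 14 mm, origin at the middle of its underside.
- figure: Bystander: a little figure of copper wire and connectors, 120 mm wide, 112 mm tall, origin at the middle of its foot's underside.
- driver: Bystander: screwdriver with a red handle lying on the table.
- coil: Bystander: copper coil, a ring 90 mm across, 14 mm tall, lying flat.
Not all that is in view belongs to the job. What is shaped like the part that bears mask_grip but green, purple or turquoise is not meant.

How it is judged (in metres and radians):
On the way, in this order (a step that is already met when the one before it is completed fails the run):
1. the mask lies flat on the nest with its holes over the pins, the latch still out (z of mask_grip in the frame of fixture between 0.0515 and 0.0565 m and x of mask_grip in the frame of fixture between -0.004 and 0.004 m and y of mask_grip in the frame of fixture between -0.016 and 0.016 m and angle between mask_grip's own z axis and vertical below 0.03 rad and angle between the y axis of mask_grip and the y axis of fixture, either way round below 0.05 rad and value of joint latch below 0.012 m), for 0.3 s.
2. the latch is pushed in over the seated mask (z of mask_grip in the frame of fixture between 0.0515 and 0.0565 m and x of mask_grip in the frame of fixture between -0.004 and 0.004 m and y of mask_grip in the frame of fixture between -0.016 and 0.016 m and angle between mask_grip's own z axis and vertical below 0.03 rad and angle between the y axis of mask_grip and the y axis of fixture, either way round below 0.05 rad and value of joint latch above 0.026 m), for 0.2 s.
At the end, for the whole second after the job is handed in: The yellow mask lies on the nest, holes over the pins: grip point 51.5 to 56.5 mm above the table, within 4 mm of fixture x = 0 and 16 mm of y = 0, level within 0.03 rad and in line with the fixture within 0.05 rad, the right way round; and the latch is in by more than 26 of its 30 mm (all of step 2); the robot touches nothing.
It fails at once if the mask is forced: more than 30 N between mask and fixture (contact force between mask and fixture above 30 N).
It fails at once if another thing (grey plate, connectors, figure, screwdriver, coil) is moved more than 20 mm (distance of any of spare_grip, block_a, block_b, figure, driver, coil from where it was at the start of the episode above 0.02 m).
It also fails if it takes over 69 s, if anything falls off the work surface, if the arm or the gripper's body presses on something with over 40 N, if the wrist force passes 120 N, or if a joint passes its speed limit or range.

## Robot

A 6-joint arm with a two-finger parallel gripper is mounted at the origin on the work surface. World frame = base frame: x ahead of the robot, y to its left, z up, the work surface at z = 0. Lengths are in mm, angles in rad, forces in N, time in s.
With the tool pointing down it reaches from about 300 to 775 mm from the base axis. Payload 14.6 kg.
Tool frame: the origin (TCP) lies midway between the tips of the shut fingers; the grasp point (between the pads) lies 19 mm behind it; x points along the fingers, z is the direction in which the jaws open and shut, and the axes are right-handed (so a half turn about x gives the same grasp; the last joint's range is limited). The gripper opens to 94 mm and grips with 3 to 60 N. Pads are 16 mm wide; open, the fingers measure 119 mm over their backs; the gripper's body (75 mm by 177 mm) begins 78 mm behind the grasp point.
Start: joints at [-1.189, 0.3, 1.521, -0, 1.321, -0.067], TCP at [238.628, -495.526, 205.446] pointing down, gripper open.
Joint ranges: [-3.03, 3.03], [-0.79, 2.21], [0.23, 2.52], [-1.04, 4.18], [0, 3.07], [-2.55, 2.55]. Speed limits (rad/s): [2.22, 2.22, 2.57, 3.14, 3.14, 3.14].

## Interface

Orientations are given as [roll, pitch, yaw] about the fixed x, y, z axes, in that order (R = Rz(yaw) Ry(pitch) Rx(roll)).
In Python, from cell import * gives the robot as it stands.
- The arm moves only by the tool play_rows, never from a script. Its argument "motion" is one flat list of numbers, 7 for each row, row after row: the turn, a rotation vector about the tool's x, y, z in rad, then the shift along the tool's x, y, z in m, then the closure, from -1 (fully open) to 1 (shut), so that 0 is half open. In form: [rx, ry, rz, x, y, z, fingers, rx, ry, rz, x, y, z, fingers, ...]. A call has 1 to 20 rows; each row shifts and turns the pose as measured when the row begins, along the tool's axes as they then stand; what a row does not reach is not made up. A row lasts 1/10 s, in which the tool goes at most 50 mm and 8.59 degrees, less where a joint would pass 70% of its speed; a pose out of reach is approached as far as the arm can. A call with a gripper value outside its range is refused whole. The fingers move at their own pace and stop on an object; "newtons" is the grip in N (left out, the last holds). Time passes only in rows, so rows that do not move let the fingers close. It gives the time, the measured TCP pose, the force and the opening at its end, in the units of the state.
- read_state(): the state, without advancing time (a new reading comes with each control period).
- camera(name): name is "scene" or "side" or "wrist"; returns (picture, depth): 480x640x3 uint8, blue, green, red; 480x640 float32, mm along the optical axis (not along the pixel's ray), 0 where there is no reading.
- camera_params(name): a dict with "fx", "fy", "cx", "cy" (pixels), "k1" (the pictures are not rectified: a ray, as slopes to the right and down, at radius r is drawn at 1 + k1 r^2 times it, then the intrinsics apply), "T" (4x4, takes a point from camera to world coordinates). Camera axes: x right, y down, z forward; pixel columns grow to the right and rows downward; lengths in mm; the calibration is good to about 2 mm. A picture is of the moment at which its call begins: read the wrist's pose just before it. camera_params takes no time and is no camera call; for the wrist camera it gives the pose at the moment of the call.
- sign_off(): hands the job in, once; it reports no verdict.
Trained networks look in the newest picture that a camera, given by its name, has taken for a name from the list of things; names that differ only in an ending like _2 or _b are one class to them, and where a whole thing is asked for, a point or a joint stands for the part that bears it (a point fixed in the world has none). Each returns a list of dicts, best first, with "conf" (0 to 1); they miss things now and then, are a little off and sometimes report something else, mostly with a low value. They report only what shows in the picture. A call takes as long as a camera call. They do not tell look-alikes from the thing itself.
- masks_of(camera, name): "region" (480x640 bool, what is visible of it).
- place_of(camera, name): "at" ([x, y, z] in mm, in the coordinates of the camera as it stood for that picture, good to about 4 mm: a listed point, or the origin of a listed thing).
The state is a dict: "clock": time; "joints": joint angles; "qd": joint speeds; "effort": joint torques, N m; "eef_pos": TCP position; "eef_rot": TCP orientation; "wrist_force": force on the tool from outside, world axes, zero at the start; "moment": the same for the moment, N m; "finger_gap": finger opening in mm.
Only numpy, scipy, OpenCV 4.12 (cv2) and the standard library are available. Lean on these libraries where they do the work, as an engineer would, in place of code of your own. Each camera call takes 0.05 s, during which the arm holds its last target.

## Working session

There is one attempt and no reset: what is moved stays moved. The work goes in short steps, Python scripts to look and compute and a tool call to move; the robot and the scene stay as the last step left them, time stands still between calls to the robot, and variables do not carry over. Pictures are saved under pics/ and viewed, and the job is handed in when it is done.

Besides the shell and the picture viewer there is one more tool, called after ">>>" as name(argument=value, ...), one argument or row to a line, values as JSON. play_rows: Moves the arm, as the interface text tells. Its arguments: {"type":"object","properties":{"motion":{"type":"array","items":{"type":"number"}},"newtons":{"type":"number"}},"required":["motion"]}

```bash
ls; mkdir -p pics; python3 - <<'E'
from cell import *
import cv2
s=read_state()
print({k:s[k] for k in s})
for n in ["scene","side","wrist"]:
    im,d=camera(n); cv2.imwrite(f"pics/{n}0.png",im)
    p=camera_params(n); print(n,p)
E
```

```text
pics
{'clock': 0.0, 'joints': array([-1.18859468e+00,  3.00451527e-01,  1.52160426e+00,  4.79886373e-05,
        1.32072058e+00, -6.66380417e-02]), 'qd': array([ 5.79515444e-04,  1.53611282e-03, -4.84853154e-04, -2.67190983e-05,
       -8.86923501e-05, -2.32478794e-03]), 'effort': array([ 1.30960820e-03, -5.31807625e+01, -3.52742636e+01,  7.08904839e-02,
        2.43537506e-02, -1.24676853e-04]), 'eef_pos': array([ 238.54245092, -495.27014896,  204.88726851]), 'eef_rot': array([3.03570711, 1.5696117 , 1.91373857]), 'wrist_force': array([ 0.0032688 , -0.93659145, -0.12536896]), 'moment': array([-0.00658934, -0.01479466,  0.02383564]), 'finger_gap': 94.028195491543}
scene {'fx': 531.029626964782, 'fy': 531.029626964782, 'cx': 327.0265344127444, 'cy': 234.14660403155912, 'k1': 0.02455917627039383, 'T': array([[ 7.57796367e-01,  5.19311241e-01, -3.95044937e-01,
         9.51912669e+02],
       [ 6.52398776e-01, -6.13223127e-01,  4.45346196e-01,
        -5.31287791e+02],
       [-1.09774058e-02, -5.95208562e-01, -8.03496275e-01,
         1.00745767e+03],
       [ 0.00000000e+00,  0.000000
[... 320 characters left out ...]
5.94995173e-01,
         5.86381446e+02],
       [-1.97817862e-02, -6.75276114e-01, -7.37299702e-01,
         7.81156745e+02],
       [ 0.00000000e+00,  0.00000000e+00,  0.00000000e+00,
         1.00000000e+00]])}
wrist {'fx': 421.65422652923803, 'fy': 421.65422652923803, 'cx': 318.0796031715614, 'cy': 238.97001599671543, 'k1': -0.0053969436594816875, 'T': array([[ 4.34983886e-01, -8.74915160e-01, -2.12867286e-01,
         2.99681199e+02],
       [-9.00438232e-01, -4.22629375e-01, -1.02933968e-01,
        -4.65843858e+02],
       [ 9.45208297e-05,  2.36448460e-01, -9.71644028e-01,
         3.83078494e+02],
       [ 0.00000000e+00,  0.00000000e+00,  0.00000000e+00,
         1.00000000e+00]])}
```

View pics/scene0.png

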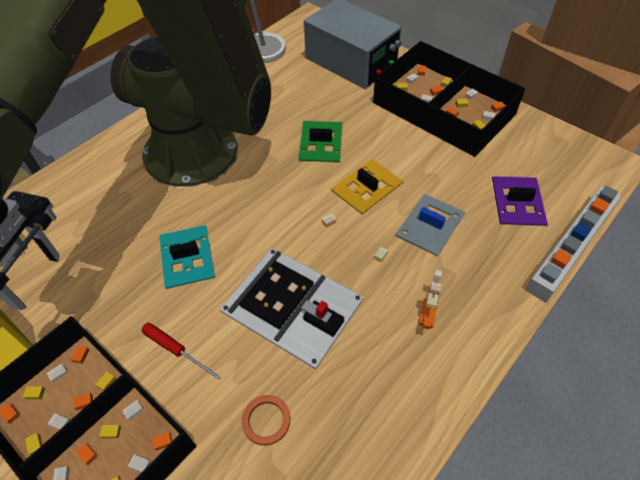

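View pics/side0.png

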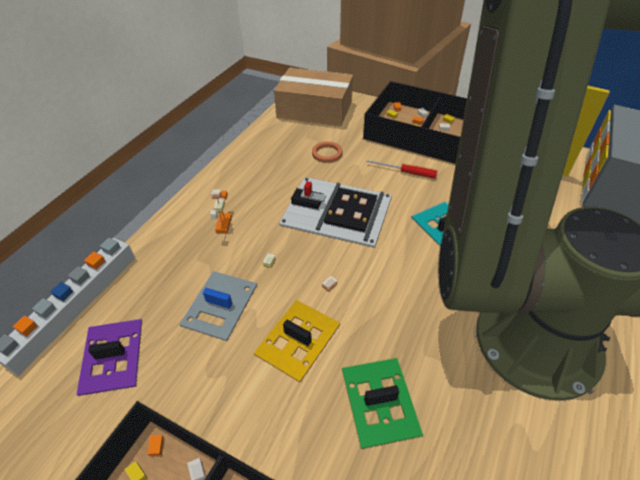

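View pics/wrist0.png

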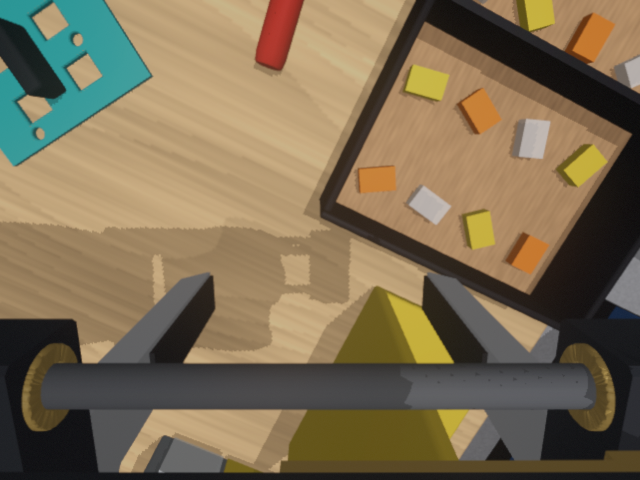

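Scene view: the yellow mask plate with its black bar is at (367,185). Look-alikes are green (321,141), turquoise (187,257), purple (520,200) and the grey spare with a blue bar (431,222). The fixture is at (292,305), its red knob at (322,309), with the driver, coil, figure and connectors around it. I choose the yellow plate, which is at (297,340) in the side view. Next I'll measure it.

```bash
cat > h.py <<'E'
from cell import *
import numpy as np, cv2
from scipy.spatial.transform import Rotation as R
def K(p): return np.array([[p['fx'],0,p['cx']],[0,p['fy'],p['cy']],[0,0,1]])
def slopes(uv,p):
    uv=np.asarray(uv,float).reshape(-1,1,2)
    return cv2.undistortPoints(uv,K(p),np.array([p['k1'],0,0,0.])).reshape(-1,2)
def onplane(uv,p,z):
    s=slopes(uv,p); T=p['T']; d=np.c_[s,np.ones(len(s))]@T[:3,:3].T; o=T[:3,3]
    t=(z-o[2])/d[:,2]; return o+d*t[:,None]
def cloud(m,d,p):
    v,u=np.nonzero(m&(d>0)); s=slopes(np.c_[u,v],p); z=d[v,u]
    return np.c_[s*z[:,None],z]@p['T'][:3,:3].T+p['T'][:3,3]
def proj(X,p):
    X=np.atleast_2d(X); c=(X-p['T'][:3,3])@p['T'][:3,:3]
    uv,_=cv2.projectPoints(c,np.zeros(3),np.zeros(3),K(p),np.array([p['k1'],0,0,0.])); return uv.reshape(-1,2)
def toolpose(s=None):
    s=s or read_state(); return np.array(s['eef_pos']),R.from_euler('xyz',s['eef_rot']).as_matrix()
E
python3 - <<'E'
from h import *
for n in ["scene","side"]:
    im,d=camera(n); p=camera_params(n); np.savez(f"{n}.npz",im=im,d=d)
    for o in ["mask_grip","mask_hole","fixture","bed","pins","latch_knob","spare_grip"]:
        for r in place_of(n,o)[:3]:
            w=p['T']@np.r_[r['at'],1]; print(n,o,round(r['conf'],2),w[:3].round(1),proj(w[:3],p).round())
    for o in ["mask_grip","fixture"]:
        for r in masks_of(n,o)[:3]:
            m=r['region']; v,u=np.nonzero(m); print(o,round(r['conf'],2),m.sum(),u.mean().round(),v.mean().round())
print(read_state()['clock'])
E
```

```text
scene mask_grip 0.83 [434.4 208.4  32.9] [[368. 177.]]
scene mask_grip 0.83 [743.9 411.3  31.1] [[521. 191.]]
scene mask_grip 0.75 [ 250.2 -227.7   33.4] [[183. 247.]]
scene mask_hole 0.92 [215.1 285.9   3.6] [[322. 130.]]
scene mask_hole 0.91 [720.9 438.6   5.9] [[515. 187.]]
scene mask_hole 0.74 [ 276.3 -249.3    5.5] [[186. 266.]]
scene fixture 0.87 [ 486.  -170.6   -0. ] [[278. 297.]]
scene bed 0.73 [ 484.9 -167.4   22. ] [[278. 291.]]
scene pins 0.68 [ 481.4 -167.6   27.7] [[276. 288.]]
scene pins 0.23 [ 652.2 -375.4   -3.2] [[266. 421.]]
scene latch_knob 0.75 [ 594.7 -151.    55.7] [[321. 307.]]
scene spare_grip 0.86 [625.1 207.1  28.6] [[432. 217.]]
mask_grip 0.91 1643 321.0 141.0
mask_grip 0.84 2115 519.0 201.0
mask_grip 0.74 1966 367.0 186.0
fixture 0.57 9180 293.0 307.0
side mask_grip 0.81 [ 254.6 -231.9   27.7] [[448. 219.]]
side mask_grip 0.78 [749.1 405.9  32.7] [[106. 347.]]
side mask_grip 0.76 [439.  209.4  31.6] [[294. 331.]]
side mask_hole 0.95 [217.  284.7  10.9] [[386. 420.]]
side mask_hole 0.87 [430.5 171.9   4.9] [[308. 325.]]
side mask_hole 0.82 [ 284.2 -250.5    6. ] [[437. 217.]]
side fixture 0.81 [ 488.3 -169.1    0.5] [[349. 214.]]
side bed 0.82 [ 484.4 -170.3   26.4] [[351. 206.]]
side bed 0.21 [438.8  57.1  -1.8] [[328. 285.]]
side latch_knob 0.8 [ 596.1 -154.9   58.7] [[309. 188.]]
side spare_grip 0.75 [629.  211.1  33.6] [[215. 296.]]
mask_grip 0.77 4677 381.0 403.0
mask_grip 0.69 3395 110.0 357.0
mask_grip 0.65 3323 297.0 340.0
fixture 0.86 5140 337.0 211.0
1.15
```

```bash
python3 - <<'E'
import cv2
a=cv2.imread('pics/scene0.png')[140:380,180:480]; cv2.imwrite('pics/crop_s.png',cv2.resize(a,None,fx=2.6,fy=2.5))
a=cv2.imread('pics/side0.png')[160:400,200:440]; cv2.imwrite('pics/crop_d.png',cv2.resize(a,None,fx=2.5,fy=2.5))
E
```

```text
(no output)
```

View pics/crop_s.png

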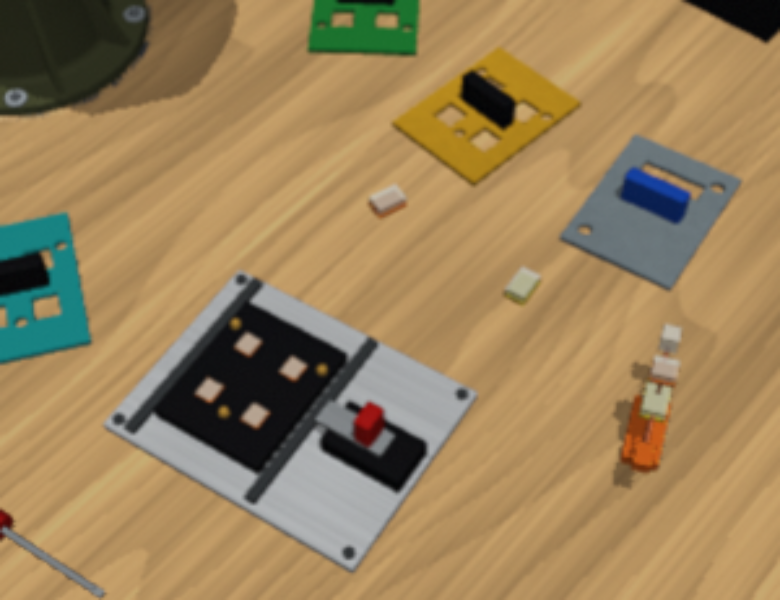

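View pics/crop_d.png

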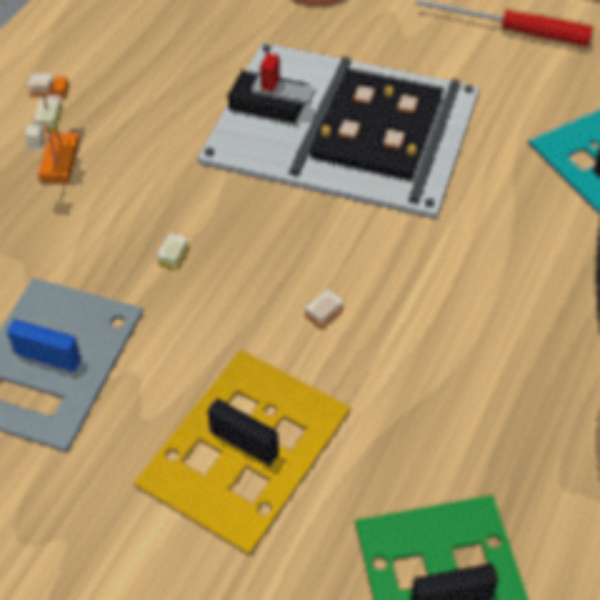

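The crops confirm the choice. The yellow plate has its single hole on the side towards the fixture and its hole pair on the far side, which matches the pin pattern (pair towards +y), so it is the right way round. Brass pins show in the scene crop at about (235,323), (321,369) and (223,412). Next I'll fit the poses.

```bash
cat > fit.py <<'E'
from h import *
from scipy.optimize import least_squares
def rectfit(P):
    (c,s,a)=cv2.minAreaRect(P[:,:2].astype(np.float32)); return np.round(c,1),np.round(s,1),round(a,2)
def fit(n,im,d,p,dbg=True):
    hsv=cv2.cvtColor(im,cv2.COLOR_BGR2HSV)
    out={}
    # yellow
    ym=((hsv[...,0]>18)&(hsv[...,0]<27)&(hsv[...,1]>190)&(hsv[...,2]>90)).astype(np.uint8)
    nn,l,st,c=cv2.connectedComponentsWithStats(ym)
    return hsv,ym,(nn,l,st,c)
E
python3 - <<'E'
from fit import *
for n,wp in [("scene",(367,186)),("side",(297,340))]:
    z=np.load(n+".npz"); im,d=z['im'],z['d']; p=camera_params(n)
    hsv,ym,(nn,l,st,c)=fit(n,im,d,p)
    for i in range(1,nn):
        if st[i,4]>400 and np.hypot(*(c[i]-wp))<30:
            m=l==i; v,u=np.nonzero(m); print(n,'yellow',st[i],rectfit(onplane(np.c_[u,v],p,6)))
            C=cloud(m,d,p); print('z',np.percentile(C[:,2],[5,50,95]).round(1), rectfit(C[(C[:,2]>3)]))
    C0=[r for r in masks_of(n,"fixture")]
    m=C0[0]['region'] if C0 else None
    g=m&(hsv[...,1]<40)&(hsv[...,2]>120)
    g=cv2.morphologyEx(g.astype(np.uint8),cv2.MORPH_OPEN,np.ones((3,3)))>0
    v,u=np.nonzero(g); print(n,'base',rectfit(onplane(np.c_[u,v],p,10)), g.sum())
    br=m&(hsv[...,0]>12)&(hsv[...,0]<28)&(hsv[...,1]>120)
    nn,l,st,c=cv2.connectedComponentsWithStats(br.astype(np.uint8))
    for i in range(1,nn):
        if st[i,4]>2: print('pin?',c[i].round(1),st[i,4],onplane(c[i],p,29)[0].round(1))
    rd=m&((hsv[...,0]<6)|(hsv[...,0]>174))&(hsv[...,1]>150)
    C=cloud(rd,d,p); 
    print('knob',rd.sum(),np.median(C,0).round(1),C[:,2].max())
E
```

```text
scene yellow [ 332  160   71   53 1440] (array([435.2, 205.1]), array([149.6, 110.2]), 84.48)
z [0.9 4.3 7.7] (array([435.2, 205.4]), array([152.7, 111.2]), 84.07)
scene base (array([ 523.7, -165.7]), array([244.5, 189.1]), 8.33) 4401
pin? [270.1 269.1] 22 [ 437.8 -141.7   29. ]
pin? [303.2 287.3] 24 [ 524.3 -128.9   29. ]
pin? [265.6 304.3] 25 [ 491.9 -210.2   29. ]
knob 134 [ 601.9 -158.1   67.6] 73.24206075108714
side yellow [ 254  301   85   80 2604] (array([434.7, 207.8]), array([148.4, 108.8]), 84.52)
z [3.6 5.8 8.3] (array([434.7, 207.4]), array([150.2, 110.1]), 84.8)
side base (array([ 522.1, -162.9]), array([244.5, 192.4]), 8.17) 2292
pin? [355.1 196. ] 18 [ 490.9 -207.8   29. ]
pin? [329.9 211.7] 18 [ 523.8 -127.    29. ]
pin? [364.2 219.2] 19 [ 437.5 -139.8   29. ]
knob 75 [ 594.9 -144.4   64.1] 76.59725782131932
```

```bash
cat >> h.py <<'E'
def yawof(Rm):  # heading of camera-forward direction (tool axis horizontal, perp to jaws)
    p=camera_params("wrist"); f=-p['T'][:2,1]; return np.arctan2(f[1],f[0])
def deltas(target,yaw=None):
    s=read_state(); P,Rm=toolpose(s); d=np.array(target)-P
    print('t',round(s['clock'],2),'TCP',P.round(1),'yaw',round(float(yawof(Rm)),4),'F',np.round(s['wrist_force'],1),'gap',round(s['finger_gap'],1))
    print('shift tool mm',(Rm.T@d).round(1),'world',d.round(1))
    # tilt error: rotvec in tool frame to make x axis exactly down with yaw
    y=yaw if yaw is not None else yawof(Rm)
    sgn=np.sign(Rm[:2,1]@[np.cos(y),np.sin(y)])
    X=np.array([0,0,-1.]);Y=sgn*np.array([np.cos(y),np.sin(y),0]);Rt=np.c_[X,Y,np.cross(X,Y)]
    print('turn tool',R.from_matrix(Rm.T@Rt).as_rotvec().round(4),'shift in turned axes',(Rt.T@d).round(1))
E
python3 - <<'E'
from h import *
print(toolpose()[1].round(3))
deltas([416.7,-181.8,205],.145)
E
```

```text
[[-0.     0.901  0.434]
 [ 0.     0.434 -0.901]
 [-1.    -0.    -0.   ]]
t 1.25 TCP [ 238.6 -495.5  205.4] yaw 0.4498 F [-0.4 -0.3  0.1] gap 94.1
shift tool mm [   0.4  296.6 -205.4] world [178.1 313.7  -0.4]
turn tool [ 0.3038 -0.      0.    ] shift in turned axes [   0.4  221.5 -284.7]
```

>>> play_rows(
  motion=[0.148,0,0,0,0,0,-1,0.148,0,0,0,0,0,-1,0,0,0,0,0.0246,-0.0316,-1,0,0,0,0,0.0246,-0.0316,-1,0,0,0,0,0.0246,-0.0316,-1,0,0,0,0,0.0246,-0.0316,-1,0,0,0,0,0.0246,-0.0316,-1,0,0,0,0,0.0246,-0.0316,-1,0,0,0,0,0.0246,-0.0316,-1,0,0,0,0,0.0246,-0.0316,-1,0,0,0,0,0.0246,-0.0316,-1,0,0,0,0,0,0,-1],
)

```text
clock: 2.45
eef_pos: [423.3, -171.3, 205.6]
eef_rot: [1.052, 1.569, -0.382]
wrist_force: [0.4, 0.5, -0.4]
finger_gap: 93.9
```

```bash
python3 - <<'E'
from h import *
deltas([416.7,-181.8,205],.145)
im,d=camera("wrist"); p=camera_params("wrist"); cv2.imwrite("pics/w1.png",im); np.savez("w1.npz",im=im,d=d,T=p['T'])
E
```

```text
t 2.45 TCP [ 423.3 -171.3  205.6] yaw 0.1376 F [ 0.4  0.5 -0.4] gap 93.9
shift tool mm [ 0.6 -8.   9.5] world [ -6.6 -10.5  -0.6]
turn tool [-0.008   0.0011 -0.0019] shift in turned axes [ 0.6 -8.1  9.4]
```

View pics/w1.png

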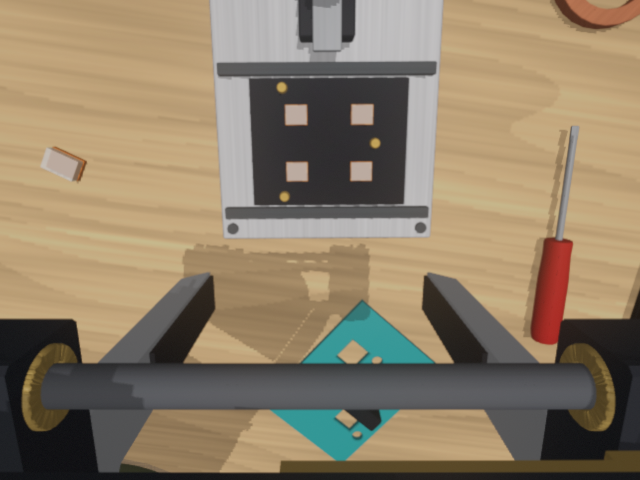

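The wrist view shows the nest with pins at about (282,87), (285,197) and (375,143), the rails at v≈69 and 212, and the tongue at (327,25) still short of the nest. Next I'll measure the pins.

```bash
cat > pins.py <<'E'
from h import *
def pinfit(f):
    z=np.load(f); im=z['im']; p=camera_params("wrist"); p['T']=z['T']
    hsv=cv2.cvtColor(im,cv2.COLOR_BGR2HSV)
    m=((hsv[...,0]>14)&(hsv[...,0]<30)&(hsv[...,1]>110)&(hsv[...,2]>110)).astype(np.uint8)
    out=[]
    for u,v in PX:
        a=np.zeros_like(m); a[v-10:v+11,u-10:u+11]=m[v-10:v+11,u-10:u+11]
        vv,uu=np.nonzero(a); print(len(vv),uu.mean(),vv.mean()); out.append(onplane([[uu.mean(),vv.mean()]],p,29)[0])
    A=np.array(out); print(A.round(2))
    L=np.array([[44,38],[-44,38],[0,-38]],float)
    # rigid 2D fit
    c=A[:,:2].mean(0); l=L.mean(0); U,S,V=np.linalg.svd((L-l).T@(A[:,:2]-c)); Rm=(U@V).T
    yaw=np.arctan2(Rm[1,0],Rm[0,0]); o=c-Rm@l; print('yaw',yaw,'centre',o,'res',(A[:,:2]-(L@Rm.T+o)).round(2).tolist(),'scale',S.sum()/((L-l)**2).sum())
    return o,yaw
PX=[(282,87),(285,197),(375,143)]
if __name__=="__main__":
    o,yaw=pinfit("w1.npz")
    z=np.load("w1.npz"); im=z['im']; p=camera_params("wrist"); p['T']=z['T']
    # base side edges at rows 220..235 -> grey extents
    hsv=cv2.cvtColor(im,cv2.COLOR_BGR2HSV); g=(hsv[...,1]<40)&(hsv[...,2]>110)
    for v in [140,160,180]:
        u=np.nonzero(g[v,180:480])[0]+180; E=onplane([[u.min()-.5,v],[u.max()+.5,v]],p,10)
        loc=(E[:,:2]-o)@np.array([[np.cos(yaw),-np.sin(yaw)],[np.sin(yaw),np.cos(yaw)]]); print(v,u.min(),u.max(),'rel nest',loc.round(1).tolist())
E
python3 pins.py
```

```text
89 281.3820224719101 86.86516853932584
76 284.0 196.3815789473684
80 374.7625 142.675
[[ 524.24 -129.79   29.  ]
 [ 437.5  -142.24   29.  ]
 [ 491.67 -210.78   29.  ]]
yaw 0.14304348525930266 centre [ 486.27697695 -173.47563044] res [[-0.17, -0.2], [0.19, -0.11], [-0.02, 0.31]] scale 0.9948927381130641
140 218 435 rel nest [[2.8, 95.6], [1.8, -92.7]]
160 219 433 rel nest [[-14.2, 95.7], [-15.2, -91.9]]
180 220 432 rel nest [[-31.6, 95.9], [-32.6, -92.1]]
```

```bash
python3 - <<'E'
from h import *
deltas([373,212.5,182],-.096)
E
```

```text
t 2.5 TCP [ 422.6 -172.8  205.6] yaw 0.137 F [-0.7 -0.4  0.6] gap 94.1
shift tool mm [  23.1    3.2 -388.5] world [-49.6 385.3 -23.6]
turn tool [ 0.2324  0.0012 -0.0018] shift in turned axes [  23.6  -86.3 -378.8]
```

>>> play_rows(
  motion=[0.116,0,0,0,0,0,-1,0.116,0,0,0,0,0,-1,0,0,0,0.0024,-0.0086,-0.0375,-1,0,0,0,0.0024,-0.0086,-0.0375,-1,0,0,0,0.0024,-0.0086,-0.0375,-1,0,0,0,0.0024,-0.0086,-0.0375,-1,0,0,0,0.0024,-0.0086,-0.0375,-1,0,0,0,0.0024,-0.0086,-0.0375,-1,0,0,0,0.0024,-0.0086,-0.0375,-1,0,0,0,0.0024,-0.0086,-0.0375,-1,0,0,0,0.0024,-0.0086,-0.0375,-1,0,0,0,0.0024,-0.0086,-0.0375,-1,0,0,0,0,0,0,-1,0,0,0,0,0,0,-1,0,0,0,0,0,0,-1],
)

```text
clock: 4.0
eef_pos: [377.3, 209.6, 180.2]
eef_rot: [1.025, 1.565, -0.669]
wrist_force: [0.1, -0.6, -0.2]
finger_gap: 94.0
```

```bash
python3 - <<'E'
from h import *
deltas([373,212.5,182],-.096)
p=camera_params("wrist");im,d=camera("wrist");  cv2.imwrite("pics/w2.png",im); np.savez("w2.npz",im=im,d=d,T=p['T'])
deltas([373,212.5,182],-.096)
E
```

```text
t 4.0 TCP [377.3 209.6 180.2] yaw -0.1223 F [ 0.1 -0.6 -0.2] gap 94.0
shift tool mm [-1.8 -4.6 -2.4] world [-4.3  2.9  1.8]
turn tool [-0.0265  0.0032 -0.0051] shift in turned axes [-1.8 -4.6 -2.5]
t 4.05 TCP [377.4 209.4 180.3] yaw -0.1227 F [0.3 0.3 0.3] gap 94.0
shift tool mm [-1.8 -4.7 -2.5] world [-4.4  3.1  1.7]
turn tool [-0.027   0.0032 -0.0051] shift in turned axes [-1.7 -4.6 -2.7]
```

View pics/w2.png

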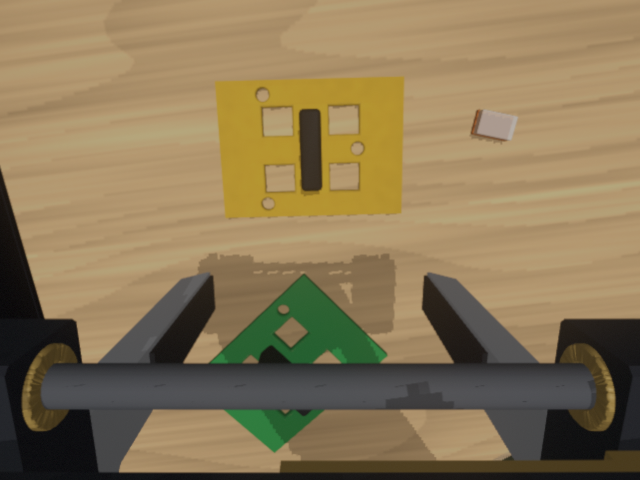

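The wrist view shows the yellow plate with holes at about (262,95), (268,203) and (357,148), and the bar at (311,150). The single hole is on the right (-y), so the orientation is correct.

```bash
cat > maskfit.py <<'E'
from h import *
def maskfit(f,PX):
    z=np.load(f); im=z['im']; p=camera_params("wrist"); p['T']=z['T']
    hsv=cv2.cvtColor(im,cv2.COLOR_BGR2HSV)
    ym=((hsv[...,0]>18)&(hsv[...,0]<28)&(hsv[...,1]>185)&(hsv[...,2]>90)).astype(np.uint8)
    nn,l,st,c=cv2.connectedComponentsWithStats(ym); i=1+np.argmax(st[1:,4]); print(st[i])
    m=(l==i).astype(np.uint8)
    v,u=np.nonzero(m); Q=onplane(np.c_[u,v],p,6); print('rect',cv2.minAreaRect(Q[:,:2].astype(np.float32)))
    hol=1-m; n2,l2,s2,c2=cv2.connectedComponentsWithStats(hol,connectivity=4)
    A=[]
    for k in range(1,n2):
        if 20<s2[k,4]<3000: print('hole',s2[k,4],c2[k].round(1),onplane(c2[k:k+1],p,6)[0].round(2))
    for P in PX:
        k=[k for k in range(1,n2) if np.hypot(*(c2[k]-P))<8 and s2[k,4]<600][0]; A.append(onplane(c2[k:k+1],p,4)[0])
    A=np.array(A); L=np.array([[44,38],[-44,38],[0,-38]],float)
    c=A[:,:2].mean(0); l0=L.mean(0); U,S,V=np.linalg.svd((L-l0).T@(A[:,:2]-c)); Rm=(U@V).T
    yaw=np.arctan2(Rm[1,0],Rm[0,0]); o=c-Rm@l0; print('yaw',yaw,'centre',o,'res',(A[:,:2]-(L@Rm.T+o)).round(2).tolist(),'scale',S.sum()/((L-l0)**2).sum())
    bm=(hsv[...,2]<70)&(np.abs(np.arange(640)[None]-311)<25)&(np.abs(np.arange(480)[:,None]-150)<60)
    v,u=np.nonzero(bm); Q=onplane(np.c_[u,v],p,42); print('bar',cv2.minAreaRect(Q[:,:2].astype(np.float32)))
maskfit("w2.npz",[(262,95),(268,203),(357,148)])
E
python3 maskfit.py
```

```text
[  220    78   182   138 14938]
rect ((436.22381591796875, 207.31365966796875), (146.7423553466797, 106.97663116455078), 84.5450210571289)
hole 1348 [274.4 116.4] [465.36 233.33   6.  ]
hole 26 [274.4  92.2] [483.61 230.62   6.  ]
hole 1051 [343.4 119.4] [456.3 178.5   6. ]
hole 1718 [310.2 149.2] [436.2  207.93   6.  ]
hole 173 [356.7 148. ] [432.56 170.05   6.  ]
hole 971 [343.8 176.6] [410.71 183.07   6.  ]
hole 1186 [278.2 181.9] [413.   237.76   6.  ]
hole 22 [230.4 188.7] [412.29 278.21   6.  ]
hole 34 [388.2 191.1] [394.25 147.4    6.  ]
hole 22 [395.1 193.4] [391.64 141.79   6.  ]
hole 26 [392.8 199.2] [386.93 144.09   6.  ]
hole 23 [376.4 203.3] [385.14 158.16   6.  ]Traceback (most recent call last):
  File "maskfit.py", line 20, in <module>
    maskfit("w2.npz",[(262,95),(268,203),(357,148)])
    ~~~~~~~^^^^^^^^^^^^^^^^^^^^^^^^^^^^^^^^^^^^^^^^^
  File "maskfit.py", line 14, in maskfit
    k=[k for k in range(1,n2) if np.hypot(*(c2[k]-P))<8 and s2[k,4]<600][0]; A.append(onplane(c2[k:k+1],p,4)[0])
      ~~~~~~~~~~~~~~~~~~~~~~~~~~~~~~~~~~~~~~~~~~~~~~~~~~~~~~~~~~~~~~~~~~^^^
IndexError: list index out of range
```

```bash
python3 - <<'E'
import cv2,numpy as np
im=np.load('w2.npz')['im'];h=cv2.cvtColor(im,cv2.COLOR_BGR2HSV)
for P in [(300,85),(262,95),(230,188),(267,107),(100,300)]: print(P,h[P[1],P[0]],im[P[1],P[0]])
E
sed -i 's/hsv\[...,1\]>185/hsv[...,1]>165/; s/(hsv\[...,2\]>90)).astype/(hsv[...,2]>60)).astype/' maskfit.py; python3 maskfit.py
```

```text
(300, 85) [ 23 187 180] [ 48 147 180]
(262, 95) [ 18  98 180] [111 152 180]
(230, 188) [ 22 185 179] [ 49 146 179]
(267, 107) [ 20 156 137] [ 53 110 137]
(100, 300) [ 17  99 168] [103 140 168]
[  216    77   188   140 19205]
rect ((436.1620788574219, 207.3217010498047), (148.48788452148438, 108.70244598388672), 84.46880340576172)
hole 150 [262.2  94.6] [482.99 240.52   6.  ]
hole 911 [343.1 119.6] [456.18 178.75   6.  ]
hole 902 [277.1 121.2] [461.38 231.67   6.  ]
hole 1598 [310.3 149.1] [436.29 207.9    6.  ]
hole 143 [357. 148.] [432.54 169.84   6.  ]
hole 815 [343.5 176.1] [411.19 183.25   6.  ]
hole 811 [279.9 177.8] [416.21 235.83   6.  ]
hole 130 [268. 203.] [396.55 248.75   6.  ]
yaw -0.09562014909829222 centre [436.11464815 207.19585662] res [[-0.33, -0.08], [0.34, -0.2], [-0.01, 0.28]] scale 0.99339624381168
bar ((436.1867980957031, 207.44400024414062), (14.395567893981934, 57.16651916503906), 84.66645050048828)
```

```bash
python3 - <<'E'
from h import *
deltas([436.15,207.3,60],-.0958)
E
```

```text
t 4.05 TCP [377.4 209.4 180.3] yaw -0.1227 F [0.3 0.3 0.3] gap 94.0
shift tool mm [120.5  58.   -5.5] world [  58.8   -2.1 -120.3]
turn tool [-0.0272  0.0032 -0.0051] shift in turned axes [120.3  58.7  -3.5]
```

>>> play_rows(
  motion=[-0.0272,0.0032,-0.0051,0,0,0,-1,0,0,0,0.02,0.029,-0.0018,-1,0,0,0,0.03,0.0297,-0.0018,-1,0,0,0,0.04,0,0,-1,0,0,0,0.03,0,0,-1,0,0,0,0,0,0,-1,0,0,0,0,0,0,-1],
)

```text
clock: 4.75
eef_pos: [442.8, 199.6, 59.8]
eef_rot: [1.997, 1.564, 0.32]
wrist_force: [-0.3, 0.5, 0.4]
finger_gap: 94.1
```

```bash
python3 - <<'E'
from h import *
deltas([436.15,207.3,11],-.0958)
E
```

```text
t 4.75 TCP [442.8 199.6  59.8] yaw -0.1045 F [-0.3  0.5  0.4] gap 94.1
shift tool mm [48.8 -7.8 -6.9] world [ -6.7   7.7 -48.8]
turn tool [-0.0103 -0.0026 -0.0059] shift in turned axes [48.8 -7.4 -7.1]
```

>>> play_rows(
  motion=[-0.0103,-0.0026,-0.0059,0,-0.0037,-0.0036,-1,0,0,0,0,-0.0037,-0.0035,-1,0,0,0,0,0,0,-1,0,0,0,0,0,0,-1],
)

```text
clock: 5.15
eef_pos: [437.6, 208.3, 64.9]
eef_rot: [2.039, 1.564, 0.373]
wrist_force: [0.2, 1.1, -1.1]
finger_gap: 93.7
```

```bash
python3 - <<'E'
from h import *
deltas([436.15,207.3,11],-.0958)
E
```

```text
t 5.15 TCP [437.6 208.3  64.9] yaw -0.0937 F [ 0.2  1.1 -1.1] gap 93.7
shift tool mm [53.9 -1.7  1.3] world [ -1.5  -1.  -53.9]
turn tool [ 0.0003 -0.003  -0.006 ] shift in turned axes [53.9 -1.3  1.1]
```

>>> play_rows(
  motion=[0,0,0,0,0,0,-1,0,0,0,0,0,0,-1],
)

```text
clock: 5.35
eef_pos: [437.8, 208.6, 65.7]
eef_rot: [2.037, 1.563, 0.371]
wrist_force: [0.5, -1.0, 0.3]
finger_gap: 94.0
```

```bash
python3 - <<'E'
from h import *
for i in range(3):
    s=read_state(); print(s['clock'],s['eef_pos'].round(2),s['qd'].round(4))
    deltas([436.15,207.3,11],-.0958); 
E
```

```text
5.35 [437.82 208.61  65.68] [ 0.0024 -0.0079 -0.0012 -0.0014  0.0022 -0.0009]
t 5.35 TCP [437.8 208.6  65.7] yaw -0.0931 F [ 0.5 -1.   0.3] gap 94.0
shift tool mm [54.7 -1.9  1.7] world [ -1.7  -1.3 -54.7]
turn tool [ 0.0008 -0.0036 -0.0072] shift in turned axes [54.7 -1.5  1.5]
5.35 [437.82 208.61  65.68] [ 0.0024 -0.0079 -0.0012 -0.0014  0.0022 -0.0009]
t 5.35 TCP [437.8 208.6  65.7] yaw -0.0931 F [ 0.5 -1.   0.3] gap 94.0
shift tool mm [54.7 -1.9  1.7] world [ -1.7  -1.3 -54.7]
turn tool [ 0.0008 -0.0036 -0.0072] shift in turned axes [54.7 -1.5  1.5]
5.35 [437.82 208.61  65.68] [ 0.0024 -0.0079 -0.0012 -0.0014  0.0022 -0.0009]
t 5.35 TCP [437.8 208.6  65.7] yaw -0.0931 F [ 0.5 -1.   0.3] gap 94.0
shift tool mm [54.7 -1.9  1.7] world [ -1.7  -1.3 -54.7]
turn tool [ 0.0008 -0.0036 -0.0072] shift in turned axes [54.7 -1.5  1.5]
```

>>> play_rows(
  motion=[0,-0.0036,-0.0072,0.015,-0.0008,0.0008,-1,0,0,0,0.015,-0.0008,0.0008,-1,0,0,0,0.01,0,0,-1,0,0,0,0.006,0,0,-1,0,0,0,0,0,0,-1],
)

```text
clock: 5.85
eef_pos: [435.5, 206.7, 15.1]
eef_rot: [-1.111, 1.568, -2.777]
wrist_force: [-0.5, -0.5, 1.5]
finger_gap: 94.0
```

```bash
python3 - <<'E'
from h import *
deltas([436.15,207.3,11],-.0958)
E
```

```text
t 5.85 TCP [435.5 206.7  15.1] yaw -0.0945 F [-0.5 -0.5  1.5] gap 94.0
shift tool mm [ 4.1  0.6 -0.6] world [ 0.6  0.6 -4.1]
turn tool [0.0007 0.0013 0.0025] shift in turned axes [ 4.1  0.6 -0.6]
```

>>> play_rows(
  motion=[0.0007,0.0013,0.0025,0.0018,0.0005,-0.0003,-1,0,0,0,0.0015,0,0,-1,0,0,0,0.001,0,0,-1,0,0,0,0,0,0,-1],
)

```text
clock: 6.25
eef_pos: [436.6, 207.2, 11.1]
eef_rot: [2.1, 1.569, 0.433]
wrist_force: [0.8, -0.2, -0.9]
finger_gap: 93.9
```

```bash
python3 - <<'E'
from h import *
deltas([436.15,207.3,11],-.0958)
E
```

```text
t 6.25 TCP [436.6 207.2  11.1] yaw -0.0948 F [ 0.8 -0.2 -0.9] gap 93.9
shift tool mm [ 0.1 -0.5 -0. ] world [-0.5  0.1 -0.1]
turn tool [-0.0001 -0.0007 -0.0012] shift in turned axes [ 0.1 -0.5 -0. ]
```

>>> play_rows(
  motion=[0,0,0,0,0,0,1,0,0,0,0,0,0,1,0,0,0,0,0,0,1,0,0,0,0,0,0,1,0,0,0,0,0,0,1,0,0,0,0,0,0,1,0,0,0,0,0,0,1,0,0,0,0,0,0,1],
  newtons=15,
)

```text
clock: 7.05
eef_pos: [437.0, 207.4, 11.8]
eef_rot: [2.052, 1.568, 0.385]
wrist_force: [-0.0, -0.1, 0.1]
finger_gap: 33.5
```

```bash
python3 - <<'E'
from h import *
deltas([436.15,207.3,11],-.0958)
E
```

```text
t 7.05 TCP [437.  207.4  11.8] yaw -0.0946 F [-0.  -0.1  0.1] gap 33.5
shift tool mm [ 0.8 -0.9  0.2] world [-0.9 -0.1 -0.8]
turn tool [-0.     -0.0012 -0.0024] shift in turned axes [ 0.8 -0.8  0.2]
```

>>> play_rows(
  motion=[0,-0.001,-0.002,0.0008,-0.0008,0,1,0,0,0,0,0,0,1,0,0,0,0,0,0,1,0,0,0,0,0,0,1,0,0,0,0,0,0,1],
)

```text
clock: 7.55
eef_pos: [436.2, 207.5, 10.9]
eef_rot: [2.227, 1.571, 0.561]
wrist_force: [0.1, 0.5, 0.2]
finger_gap: 16.2
```

```bash
python3 - <<'E'
from h import *
deltas([436.15,207.3,11],-.0958)
E
```

```text
t 7.55 TCP [436.2 207.5  10.9] yaw -0.0949 F [0.1 0.5 0.2] gap 16.2
shift tool mm [-0.1  0.   0.2] world [-0.  -0.2  0.1]
turn tool [-0.0001 -0.0002 -0.0002] shift in turned axes [-0.1  0.   0.2]
```

>>> play_rows(
  motion=[0,0,0,0,0,0,1,0,0,0,0,0,0,1,0,0,0,-0.01,0,0,1,0,0,0,-0.02,0,0,1,0,0,0,-0.02,0,0,1,0,0,0,-0.02,0,0,1,0,0,0,-0.02,0,0,1,0,0,0,-0.01,0,0,1,0,0,0,0,0,0,1,0,0,0,0,0,0,1],
)

```text
clock: 8.55
eef_pos: [435.0, 207.0, 116.6]
eef_rot: [-1.119, 1.569, -2.786]
wrist_force: [0.8, 0.8, -2.1]
finger_gap: 15.7
```

```bash
python3 - <<'E'
from h import *
p=camera_params("wrist");im,d=camera("wrist");  cv2.imwrite("pics/w3.png",im); np.savez("w3.npz",im=im,d=d,T=p['T'])
deltas([487,-172,120],.1435)
E
```

```text
t 8.6 TCP [434.9 207.  116.5] yaw -0.095 F [ 0.5  0.9 -2.1] gap 15.7
shift tool mm [ -3.3  88.1 372.3] world [  52.1 -379.     3.5]
turn tool [-0.2393  0.0007  0.0021] shift in turned axes [ -3.5  -2.7 382.5]
```

View pics/w3.png

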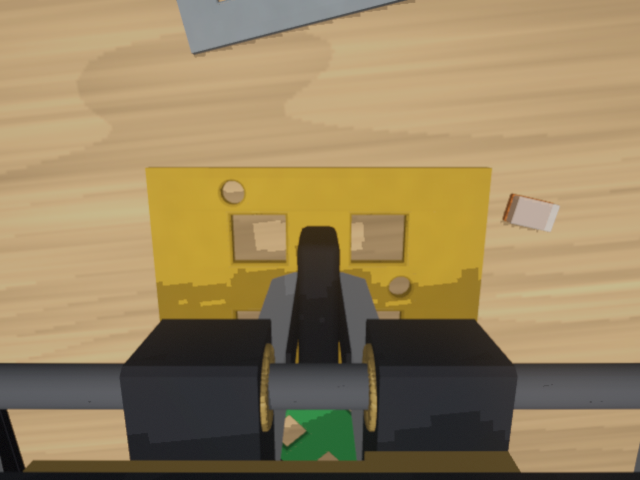

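The held mask is level at a 15.7 mm gap and the wrist force shows about 2 N of weight. Holes are visible at (233,190) and (399,286). Next I'll carry it over the fixture.

>>> play_rows(
  motion=[-0.08,0,0,0,0,0,1,-0.08,0,0,0,0,0,1,-0.079,0,0,0,0,0.01,1,0,0,0,0,0,0.025,1,0,0,0,0,0,0.033,1,0,0,0,0,0,0.033,1,0,0,0,0,0,0.033,1,0,0,0,0,0,0.033,1,0,0,0,0,0,0.033,1,0,0,0,0,0,0.033,1,0,0,0,0,0,0.033,1,0,0,0,0,0,0.033,1,0,0,0,0,0,0.02,1,0,0,0,0,0,0.01,1,0,0,0,0,0,0,1,0,0,0,0,0,0,1],
)

```text
clock: 10.2
eef_pos: [479.0, -130.2, 101.4]
eef_rot: [-1.714, 1.544, -3.13]
wrist_force: [-0.2, 0.4, -1.6]
finger_gap: 15.9
```

```bash
python3 - <<'E'
from h import *
deltas([487,-172,90],.1435)
E
```

```text
t 10.2 TCP [ 479.  -130.2  101.4] yaw 0.1574 F [-0.2  0.4 -1.6] gap 15.9
shift tool mm [11.2  1.7 42.6] world [  8.  -41.8 -11.4]
turn tool [ 0.0119 -0.0036  0.0263] shift in turned axes [11.4  1.9 42.5]
```

>>> play_rows(
  motion=[0.0119,-0.0036,0.0263,0,0.001,0.01,1,0,0,0,0,0.001,0.015,1,0,0,0,0,0,0.01,1,0,0,0,0,0,0.006,1,0,0,0,0,0,0,1,0,0,0,0,0,0,1],
)

```text
clock: 10.8
eef_pos: [487.7, -172.0, 101.2]
eef_rot: [1.499, 1.569, 0.073]
wrist_force: [0.6, 0.4, -2.7]
finger_gap: 15.5
```

```bash
python3 - <<'E'
from h import *
p=camera_params("wrist");im,d=camera("wrist");  cv2.imwrite("pics/w4.png",im); np.savez("w4.npz",im=im,d=d,T=p['T'])
deltas([487,-172,90],.1435)
E
```

```text
t 10.85 TCP [ 487.7 -171.9  101.2] yaw 0.1461 F [-0.1 -0.7 -1.8] gap 16.0
shift tool mm [11.2 -0.7 -0. ] world [ -0.7  -0.1 -11.2]
turn tool [ 0.0017  0.0002 -0.0023] shift in turned axes [11.2 -0.7 -0. ]
```

View pics/w4.png

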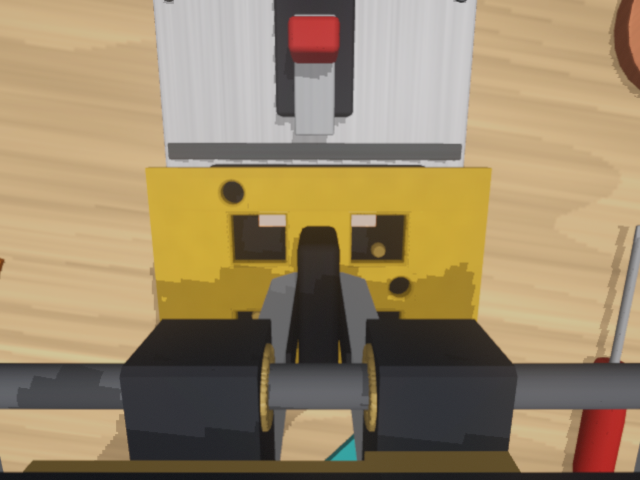

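The wrist view shows one pin through the right window at (378,250), the single hole at (399,286), the pair hole at (233,191), the rail at v≈150 and the red knob at (315,35). Next I'll cross-check the held mask and that pin with the same camera.

```bash
python3 - <<'E'
from h import *
z=np.load("w4.npz"); im=z['im']; p=camera_params("wrist"); p['T']=z['T']
hsv=cv2.cvtColor(im,cv2.COLOR_BGR2HSV)
tcp=np.array([487.7,-172.0,101.2]); yaw=.1461
def blob(u,v,r,mk):
    a=mk[v-r:v+r+1,u-r:u+r+1]; n,l,s,c=cv2.connectedComponentsWithStats(a.astype(np.uint8)); k=1+np.argmax(s[1:,4]); return c[k]+[u-r,v-r],s[k]
dark=hsv[...,2]<75
A=[]
for u,v in [(233,191),(399,285)]:
    c,s=blob(u,v,16,dark); w=onplane([c],p,101.2-5-1.5)[0]; d=w[:2]-tcp[:2]
    f=np.array([np.cos(yaw),np.sin(yaw)]); print(c,s,'local x,y',d@f,d@[-f[1],f[0]])
    A.append(w)
pm=(hsv[...,0]>14)&(hsv[...,0]<30)&(hsv[...,1]>100)&(hsv[...,2]>90)
c,s=blob(378,250,10,pm); print(c,s,onplane([c],p,29)[0])
knob=place_of("wrist","latch_knob"); print([(p['T']@np.r_[k['at'],1]).round(1).tolist() for k in knob[:2]], [k['conf'] for k in knob[:2]])
E
python3 - <<'E'
import cv2
a=cv2.imread('pics/w4.png')[150:330,200:440]; cv2.imwrite('pics/w4c.png',cv2.resize(a,None,fx=3.3,fy=3.3,interpolation=cv2.INTER_CUBIC))
E
```

```text
[232.76079734 191.62126246] [  6   7  20  20 301] local x,y 44.33440352714822 37.307132204655
[398.80833333 285.29583333] [  7   9  19  16 240] local x,y 0.8905397929938869 -37.521038432567074
[378.01176471 249.75882353] [  3   3  15  15 170] [ 493.41551396 -208.61898563   29.        ]
[[600.5, -154.0, 56.9, 1.0]] [0.55]
```

View pics/w4c.png

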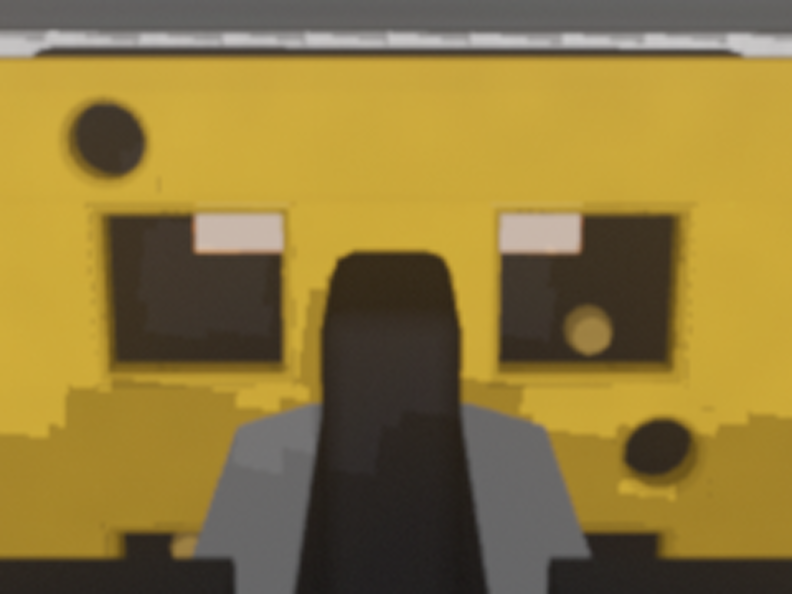

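>>> play_rows(
  motion=[0.0017,0.0002,-0.0023,0.01,-0.0005,0,1,0,0,0,0.013,0,0,1,0,0,0,0.01,0,0,1,0,0,0,0.007,0,0,1,0,0,0,0.004,0,0,1,0,0,0,0,0,0,1,0,0,0,0,0,0,1],
)

```text
clock: 11.6
eef_pos: [486.6, -170.6, 52.1]
eef_rot: [-2.124, 1.568, 2.733]
wrist_force: [0.2, -1.3, -2.1]
finger_gap: 16.0
```

```bash
python3 - <<'E'
from h import *
deltas([487.2,-171.8,45],.1442)
E
```

```text
t 11.6 TCP [ 486.6 -170.6   52.1] yaw 0.1461 F [ 0.2 -1.3 -2.1] gap 16.0
shift tool mm [7.1 0.5 1.2] world [ 0.6 -1.2 -7.1]
turn tool [ 0.0006 -0.0013  0.0021] shift in turned axes [7.1 0.5 1.2]
```

>>> play_rows(
  motion=[0.0006,-0.0013,0.0021,0.002,0.0003,0.0006,1,0,0,0,0.002,0,0.0003,1,0,0,0,0.001,0,0,1,0,0,0,0,0,0,1,0,0,0,0,0,0,1],
)

```text
clock: 12.1
eef_pos: [487.6, -171.9, 47.8]
eef_rot: [1.015, 1.568, -0.412]
wrist_force: [-1.0, -0.6, -1.7]
finger_gap: 15.9
```

```bash
python3 - <<'E'
from h import *
deltas([487.2,-171.8,42],.1442)
E
```

```text
t 12.1 TCP [ 487.6 -171.9   47.8] yaw 0.1448 F [-1.  -0.6 -1.7] gap 15.9
shift tool mm [ 5.8 -0.4 -0.1] world [-0.4  0.1 -5.8]
turn tool [-0.0002  0.0012 -0.002 ] shift in turned axes [ 5.8 -0.4 -0.1]
```

>>> play_rows(
  motion=[-0.0002,0.0012,-0.002,0.0015,-0.0003,0,1,0,0,0,0.0015,0,0,1,0,0,0,0.0015,0,0,1,0,0,0,0,0,0,1],
)

```text
clock: 12.5
eef_pos: [487.3, -171.9, 43.0]
eef_rot: [-1.536, 1.571, -2.962]
wrist_force: [-0.3, 0.8, -2.0]
finger_gap: 15.8
```

```bash
python3 - <<'E'
from h import *
deltas([487.2,-171.8,42],.1442)
E
```

```text
t 12.5 TCP [ 487.3 -171.9   43. ] yaw 0.1453 F [-0.3  0.8 -2. ] gap 15.8
shift tool mm [ 1.  -0.1 -0.2] world [-0.1  0.1 -1. ]
turn tool [0.0001 0.     0.0001] shift in turned axes [ 1.  -0.1 -0.2]
```

>>> play_rows(
  motion=[0,0,0,0.001,0,0,1,0,0,0,0.001,0,0,1,0,0,0,0.001,0,0,1],
)

```text
clock: 12.8
eef_pos: [487.4, -172.0, 39.8]
eef_rot: [0.678, 1.571, -0.748]
wrist_force: [0.0, 0.2, -1.2]
finger_gap: 15.5
```

```bash
python3 - <<'E'
from h import *
deltas([487.2,-171.8,35],.1442); print(read_state()['moment'])
E
```

```text
t 12.8 TCP [ 487.4 -172.    39.8] yaw 0.1453 F [ 0.   0.2 -1.2] gap 15.5
shift tool mm [ 4.8 -0.2 -0.2] world [-0.2  0.2 -4.8]
turn tool [ 0.0001  0.0001 -0.0001] shift in turned axes [ 4.8 -0.2 -0.2]
[ 0.08014331 -0.01301909  0.05412485]
```

>>> play_rows(
  motion=[0,0,0,0.0008,0,0,1,0,0,0,0.0008,0,0,1],
)

```text
clock: 13.0
eef_pos: [487.4, -172.0, 38.0]
eef_rot: [-0.073, 1.571, -1.499]
wrist_force: [0.1, 0.3, -1.9]
finger_gap: 16.2
```

```bash
python3 - <<'E'
from h import *
deltas([487.2,-171.8,35],.1442); print(read_state()['moment'])
E
```

```text
t 13.0 TCP [ 487.4 -172.    38. ] yaw 0.1453 F [ 0.1  0.3 -1.9] gap 16.2
shift tool mm [ 3.  -0.1 -0.2] world [-0.2  0.2 -3. ]
turn tool [0.0001 0.0001 0.    ] shift in turned axes [ 3.  -0.1 -0.2]
[-0.0110824   0.00034586 -0.04252172]
```

>>> play_rows(
  motion=[0,0,0,0.0008,0,0,1,0,0,0,0.0006,0,0,1,0,0,0,0.0005,0,0,1],
)

```text
clock: 13.3
eef_pos: [487.4, -172.0, 35.9]
eef_rot: [-0.203, 1.571, -1.63]
wrist_force: [0.3, -0.5, -2.1]
finger_gap: 15.7
```

```bash
python3 - <<'E'
from h import *
deltas([487.2,-171.8,35],.1442); print(read_state()['moment'])
E
```

```text
t 13.3 TCP [ 487.4 -172.    35.9] yaw 0.1453 F [ 0.3 -0.5 -2.1] gap 15.7
shift tool mm [ 0.9 -0.1 -0.2] world [-0.2  0.2 -0.9]
turn tool [0.0001 0.     0.    ] shift in turned axes [ 0.9 -0.1 -0.2]
[-0.01576281 -0.02891737  0.01267974]
```

>>> play_rows(
  motion=[0,0,0,0.0005,0,0,1,0,0,0,0.0004,0,0,1,0,0,0,0.0003,0,0,1],
)

```text
clock: 13.6
eef_pos: [487.4, -171.9, 34.9]
eef_rot: [-0.579, 1.571, -2.005]
wrist_force: [-3.8, 1.4, 7.5]
finger_gap: 15.9
```

```bash
python3 - <<'E'
from h import *
deltas([487.2,-171.8,35],.1442); print(read_state()['moment'])
p=camera_params("wrist");im,d=camera("wrist");  cv2.imwrite("pics/w5.png",im)
im,d=camera("scene");cv2.imwrite("pics/s5.png",cv2.resize(im[220:380,200:380],None,fx=4,fy=3.7))
im,d=camera("side");cv2.imwrite("pics/d5.png",cv2.resize(im[160:260,260:420],None,fx=4.5,fy=4.5))
E
```

```text
t 13.6 TCP [ 487.4 -171.9   34.9] yaw 0.1453 F [-3.8  1.4  7.5] gap 15.9
shift tool mm [-0.1 -0.2 -0.2] world [-0.2  0.1  0.1]
turn tool [0.0001 0.     0.    ] shift in turned axes [-0.1 -0.2 -0.2]
[0.35147436 0.62319085 0.010109  ]
```

View pics/w5.png

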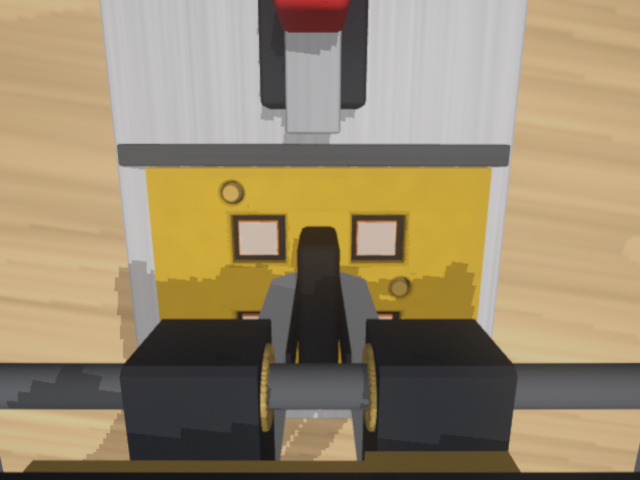

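View pics/d5.png

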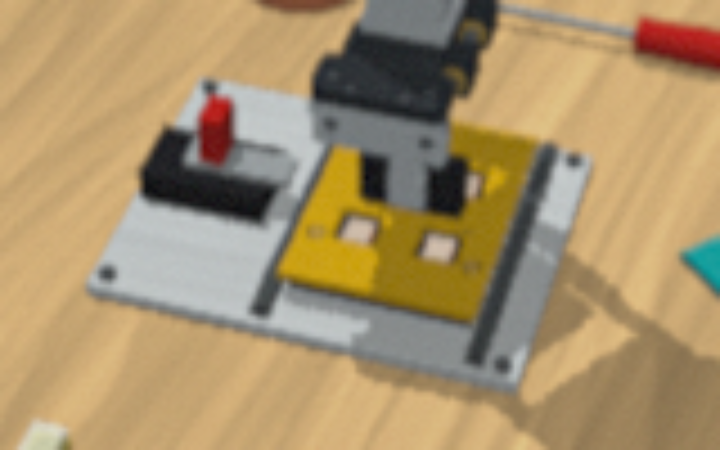

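View pics/s5.png

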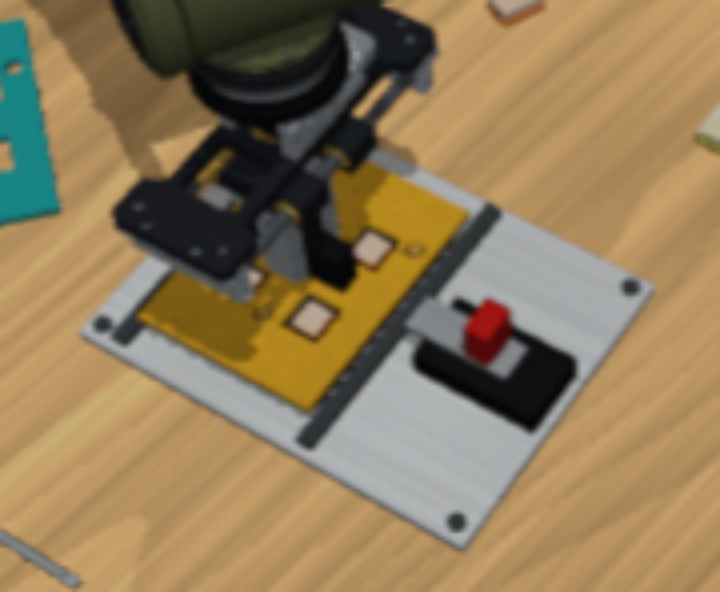

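Seated: the TCP is at z 34.9 with the nest contact felt (about 9 N change). The wrist view shows brass in the holes at (232,192) and (399,287), and the connectors centred in the windows. Releasing.

>>> play_rows(
  motion=[0,0,0,-0.0002,0,0,0.2,0,0,0,0,0,0,0.2,0,0,0,0,0,0,0.2,0,0,0,0,0,0,0.2,0,0,0,0,0,0,0.2,0,0,0,0,0,0,0.2],
)

```text
clock: 14.35
eef_pos: [487.8, -172.2, 35.1]
eef_rot: [1.002, 1.569, -0.424]
wrist_force: [0.3, -0.2, -0.7]
finger_gap: 37.8
```

```bash
python3 - <<'E'
from h import *
deltas([487.2,-171.8,125],.1442)
E
```

```text
t 14.35 TCP [ 487.8 -172.2   35.1] yaw 0.1451 F [ 0.3 -0.2 -0.7] gap 37.8
shift tool mm [-89.9  -0.5  -0.4] world [-0.6  0.4 89.9]
turn tool [ 0.      0.0007 -0.0012] shift in turned axes [-89.9  -0.6  -0.4]
```

>>> play_rows(
  motion=[0,0,0,-0.005,0,0,0.2,0,0,0,-0.015,0,0,0.2,0,0,0,-0.025,0,0,0.2,0,0,0,-0.03,0,0,0.2,0,0,0,-0.03,-0.01,0,0.2,0,0,0,-0.03,-0.02,0,0.2,0,0,0,-0.015,-0.02,0,0.2,0,0,0,0,-0.01,0,0.2,0,0,0,0,0,0,0.2,0,0,0,0,0,0,0.2],
)

```text
clock: 15.35
eef_pos: [426.2, -180.6, 192.1]
eef_rot: [0.742, 1.569, -0.684]
wrist_force: [1.0, -0.2, -0.3]
finger_gap: 37.6
```

```bash
python3 - <<'E'
from h import *
deltas([487.2,-171.8,125],.1442)
p=camera_params("wrist");im,d=camera("wrist");  cv2.imwrite("pics/w6.png",im); np.savez("w6.npz",im=im,d=d,T=p['T'])
for o in ["mask_grip","mask_hole","latch_knob"]:
    for r in place_of("wrist",o)[:2]: print(o,round(r['conf'],2),(p['T']@np.r_[r['at'],1])[:3].round(1))
E
```

```text
t 15.35 TCP [ 426.2 -180.6  192.1] yaw 0.1452 F [ 1.  -0.2 -0.3] gap 37.6
shift tool mm [67.1 61.6  0. ] world [ 61.    8.8 -67.1]
turn tool [ 0.0002  0.001  -0.0009] shift in turned axes [67.1 61.7  0.1]
mask_grip 0.81 [ 485.6 -168.2   56.6]
mask_grip 0.69 [ 253.8 -229.3   22.4]
mask_hole 0.77 [ 283.9 -248.4    2. ]
mask_hole 0.65 [ 494.1 -208.4   31.6]
```

View pics/w6.png

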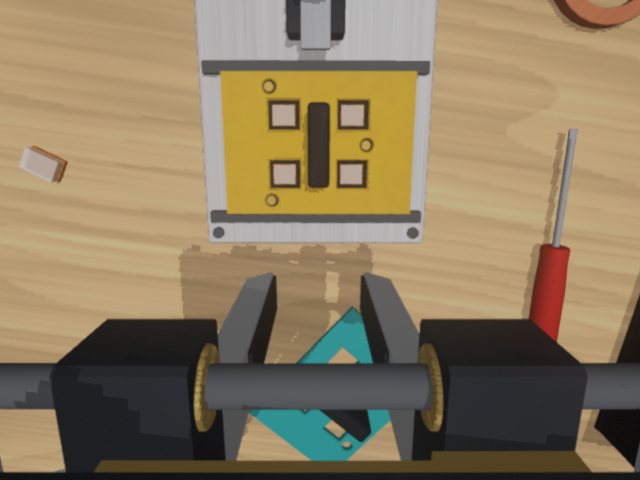

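All three pins show in the holes, at (269,86), (272,200) and (366,145). The mask lies between the rails and the connectors are centred in the windows. Now the knob's position.

```bash
python3 - <<'E'
from h import *
z=np.load("w4.npz"); im=z['im']; p=camera_params("wrist"); p['T']=z['T']
print(onplane([[290,49],[338,49],[290,15],[338,15]],p,72).round(1))
hsv=cv2.cvtColor(im,cv2.COLOR_BGR2HSV)
print(hsv[10:66:3,315].tolist())
o=np.array([486.96,-170.1]);x=np.array([.9897,.1430]);y=np.array([-.143,.9897])
for n in ["scene","side"]:
    z=np.load(n+".npz"); im,d=z['im'],z['d']; q=camera_params(n); hsv=cv2.cvtColor(im,cv2.COLOR_BGR2HSV)
    rd=((hsv[...,0]<6)|(hsv[...,0]>174))&(hsv[...,1]>150)
    C=cloud(rd,d,q); C=C[(np.hypot(C[:,0]-600,C[:,1]+154)<40)&(C[:,2]>40)]
    l=np.c_[(C[:,:2]-o)@x,(C[:,:2]-o)@y]; print(n,len(C),np.percentile(l,[3,50,97],axis=0).round(1).tolist())
    for r in place_of(n,"latch_knob")[:1]:
        w=(q['T']@np.r_[r['at'],1])[:3]; print(w.round(1),((w[:2]-o)@x).round(1),((w[:2]-o)@y).round(1))
w=np.array([600.5,-154]);print((w-o)@x,(w-o)@y)
E
```

```text
[[ 591.5 -143.9   72. ]
 [ 594.7 -165.6   72. ]
 [ 605.6 -142.    72. ]
 [ 608.7 -163.4   72. ]]
[[160, 13, 59], [150, 7, 71], [0, 112, 157], [0, 179, 182], [1, 178, 191], [0, 176, 191], [0, 175, 191], [0, 175, 191], [1, 176, 191], [0, 174, 190], [0, 174, 191], [1, 174, 191], [0, 174, 183], [1, 175, 160], [0, 154, 111], [1, 142, 95], [0, 141, 96], [1, 142, 95], [165, 4, 135]]
scene 131 [[106.9, -11.9], [116.1, -5.3], [121.9, 8.3]]
[ 594.8 -148.9   54.3] 109.8 5.5
side 75 [[105.8, -5.3], [110.4, 9.8], [116.7, 13.5]]
[ 597.3 -157.2   55.4] 111.1 -3.0
114.67283800000003 -0.3020500000000082
```

```bash
python3 - <<'E'
from h import *
deltas([600.3,-153.8,110],.1435)
E
```

```text
t 15.65 TCP [ 426.2 -180.5  192. ] yaw 0.1459 F [0.5 0.1 0.7] gap 37.5
shift tool mm [ 82.1 176.1  -1.3] world [174.1  26.7 -82. ]
turn tool [ 0.0015  0.0007 -0.0004] shift in turned axes [ 82.  176.1  -1.5]
```

>>> play_rows(
  motion=[0,0,0,0,0.02,0,-0.3,0,0,0,0,0.035,0,-0.3,0,0,0,0.015,0.04,0,-0.3,0,0,0,0.02,0.035,-0.001,-0.3,0,0,0,0.02,0.025,0,-0.3,0,0,0,0.015,0.013,0,-0.3,0,0,0,0.005,0,0,-0.3,0,0,0,0,0,0,-0.3],
)

```text
clock: 16.45
eef_pos: [599.2, -153.3, 111.3]
eef_rot: [-1.562, 1.569, -2.987]
wrist_force: [-0.2, 0.3, 1.2]
finger_gap: 61.3
```

```bash
python3 - <<'E'
from h import *
deltas([600.3,-153.8,42],.1435)
E
```

```text
t 16.45 TCP [ 599.2 -153.3  111.3] yaw 0.1463 F [-0.2  0.3  1.2] gap 61.3
shift tool mm [69.3  1.2  0.7] world [  1.1  -0.5 -69.3]
turn tool [0.0019 0.     0.0018] shift in turned axes [69.3  1.   0.7]
```

>>> play_rows(
  motion=[0,0,0.0018,0.012,0.001,0.0006,-0.3,0,0,0,0.018,0,0,-0.3,0,0,0,0.015,0,0,-0.3,0,0,0,0.01,0,0,-0.3,0,0,0,0.005,0,0,-0.3,0,0,0,0,0,0,-0.3,0,0,0,0,0,0,-0.3],
)

```text
clock: 17.15
eef_pos: [599.4, -155.4, 51.1]
eef_rot: [1.122, 1.566, -0.305]
wrist_force: [-0.3, -0.1, 0.1]
finger_gap: 61.1
```

```bash
python3 - <<'E'
from h import *
deltas([600.3,-153.8,42],.1435)
p=camera_params("wrist");im,d=camera("wrist");  cv2.imwrite("pics/w7.png",im)
E
```

```text
t 17.15 TCP [ 599.4 -155.4   51.1] yaw 0.1439 F [-0.3 -0.1  0.1] gap 61.1
shift tool mm [ 9.1  1.  -1.5] world [ 0.9  1.6 -9.1]
turn tool [-0.0001  0.0021 -0.0044] shift in turned axes [ 9.1  1.1 -1.4]
```

View pics/w7.png

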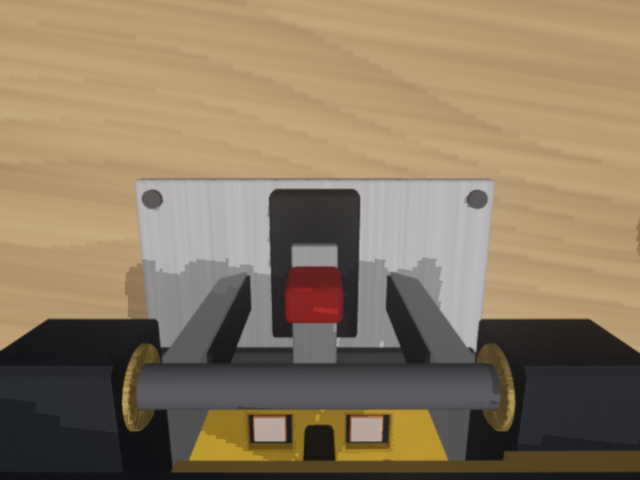

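The knob at (315,293) lies between the open fingers. I'll lower a little and grip it softly.

>>> play_rows(
  motion=[0,0.002,-0.0044,0.004,0.001,-0.0012,-0.3,0,0,0,0.003,0,0,-0.3,0,0,0,0.001,0,0,-0.3,0,0,0,0,0,0,1,0,0,0,0,0,0,1,0,0,0,0,0,0,1,0,0,0,0,0,0,1,0,0,0,0,0,0,1,0,0,0,0,0,0,1,0,0,0,0,0,0,1],
  newtons=12,
)

```text
clock: 18.2
eef_pos: [601.0, -153.3, 43.9]
eef_rot: [1.643, 1.569, 0.216]
wrist_force: [-0.9, -0.5, -1.0]
finger_gap: 24.2
```

```bash
python3 - <<'E'
from h import *
deltas([572,-158,42],.1435)
E
```

```text
t 18.2 TCP [ 601.  -153.3   43.9] yaw 0.1449 F [-0.9 -0.5 -1. ] gap 24.2
shift tool mm [  1.9 -29.4   0.5] world [-29.   -4.7  -1.9]
turn tool [ 0.0004 -0.0001 -0.0014] shift in turned axes [  1.9 -29.4   0.5]
```

Gripped at 24.2 mm, which is the knob's width. Sliding it in along -x (tool -y).

>>> play_rows(
  motion=[0,0,0,0,0,0,1,0,0,0,0,-0.003,0,1,0,0,0,0,-0.004,0,1,0,0,0,0,-0.004,0,1,0,0,0,0,-0.004,0,1,0,0,0,0,-0.003,0,1],
)

```text
clock: 18.8
eef_pos: [582.6, -156.0, 44.0]
eef_rot: [1.496, 1.567, 0.069]
wrist_force: [2.6, 2.3, -0.5]
finger_gap: 24.0
```

```bash
python3 - <<'E'
from h import *
deltas([573.5,-157,43.9],.1435)
E
```

```text
t 18.8 TCP [ 582.6 -156.    44. ] yaw 0.1448 F [ 2.6  2.3 -0.5] gap 24.0
shift tool mm [ 0.1 -9.2 -0.3] world [-9.1 -1.  -0.1]
turn tool [ 0.0003  0.0003 -0.0036] shift in turned axes [ 0.1 -9.2 -0.3]
```

>>> play_rows(
  motion=[0,0,0,0,-0.0025,0,1,0,0,0,0,-0.0025,0,1,0,0,0,0,-0.002,0,1,0,0,0,0,-0.001,0,1],
)

```text
clock: 19.2
eef_pos: [574.5, -157.1, 44.1]
eef_rot: [1.476, 1.565, 0.048]
wrist_force: [12.6, 3.8, -7.2]
finger_gap: 23.5
```

```bash
python3 - <<'E'
from h import *
deltas([573.5,-157,43.9],.1435)
E
```

```text
t 19.2 TCP [ 574.5 -157.1   44.1] yaw 0.1444 F [12.6  3.8 -7.2] gap 23.5
shift tool mm [ 0.2 -1.  -0.3] world [-1.   0.1 -0.2]
turn tool [ 0.0001  0.0006 -0.0058] shift in turned axes [ 0.2 -1.  -0.3]
```

Force rose to about 13 N after 26.8 mm of travel. With the latch about 3.7 mm in at the start, that fits the 30 mm end stop. Letting go and rising.

>>> play_rows(
  motion=[0,0,0,0,0,0,-0.2,0,0,0,0,0,0,-0.2,0,0,0,0,0,0,-0.2,0,0,0,0,0,0,-0.2,0,0,0,0,0,0,-0.2,0,0,0,-0.01,0,0,-0.2,0,0,0,-0.02,0,0,-0.2,0,0,0,-0.03,0,0,-0.2,0,0,0,-0.04,0,0,-0.2,0,0,0,-0.03,-0.02,0,-0.2,0,0,0,-0.02,-0.03,0,-0.2,0,0,0,0,-0.04,0,-0.2,0,0,0,0,-0.03,0,-0.2,0,0,0,0,0,0,-0.2,0,0,0,0,0,0,-0.2],
)

```text
clock: 20.7
eef_pos: [450.2, -175.4, 206.7]
eef_rot: [1.013, 1.561, -0.414]
wrist_force: [0.6, 0.6, -0.0]
finger_gap: 55.9
```

```bash
python3 - <<'E'
from h import *
deltas([487.2,-171.8,125],.1442)
p=camera_params("wrist");im,d=camera("wrist");  cv2.imwrite("pics/w8.png",im); np.savez("w8.npz",im=im,d=d,T=p['T'])
im,d=camera("scene");cv2.imwrite("pics/s8.png",im)
im,d=camera("side");cv2.imwrite("pics/d8.png",cv2.resize(im[160:260,260:420],None,fx=4.5,fy=4.5))
E
```

```text
t 20.7 TCP [ 450.2 -175.4  206.7] yaw 0.1438 F [ 0.6  0.6 -0. ] gap 55.9
shift tool mm [82.  36.5  1.3] world [ 37.    3.6 -81.7]
turn tool [-0.0002  0.0051 -0.0082] shift in turned axes [81.7 37.1  1.7]
```

View pics/w8.png

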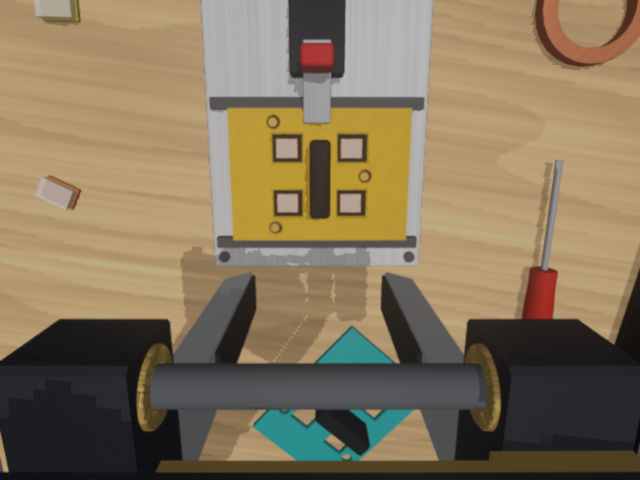

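View pics/s8.png

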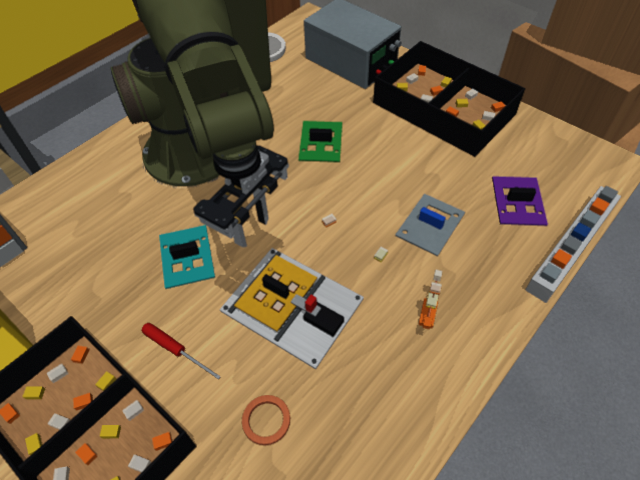

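View pics/d8.png

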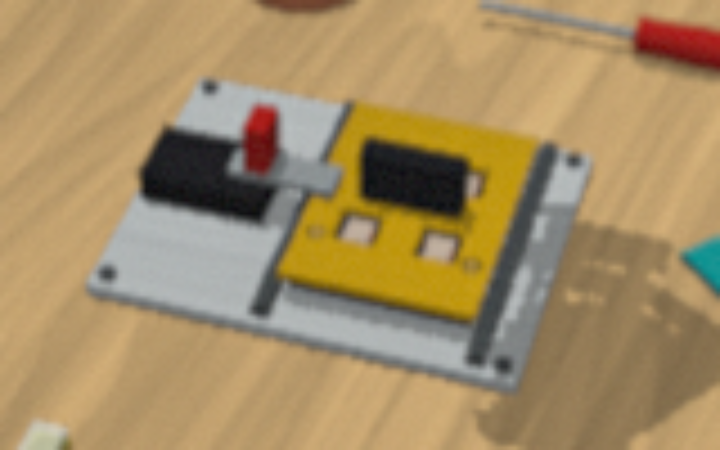

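The tongue lies over the mask edge: its tip is at (316,123) and the plate edge at v≈108. The bystanders look unmoved. Last I'll put a number on the latch value.

```bash
python3 - <<'E'
from h import *
o=np.array([486.96,-170.1]);x=np.array([.9897,.1430])
def top(f,u,vr):
    z=np.load(f); im=z['im']; p=camera_params("wrist"); p['T']=z['T']
    hsv=cv2.cvtColor(im,cv2.COLOR_BGR2HSV); col=hsv[vr[0]:vr[1],u].astype(int)
    m=(col[:,1]>150)&((col[:,0]<6)|(col[:,0]>174))&(col[:,2]>150); v=np.nonzero(m)[0]+vr[0]
    w=onplane([[u,v.min()-.5],[u,v.max()+.5]],p,72); print(f,v.min(),v.max(),((w[:,:2]-o)@x).round(1))
    return p,hsv
top("w4.npz",315,(0,70)); p,hsv=top("w8.npz",317,(30,80))
w=onplane([[316,123],[316,108]],p,33); print('tip,',((w[0,:2]-o)@x).round(1)); w=onplane([[260,108]],p,30); print('edge',((w[0,:2]-o)@x).round(1))
print(hsv[100:130,316,1].tolist())
q=place_of("scene","mask_grip")
T=camera_params("scene")['T']
for n in ["mask_grip","spare_grip","block_a","block_b","figure","driver","coil"]:
    for r in place_of("scene",n)[:3]: print(n,round(r['conf'],2),(T@np.r_[r['at'],1])[:3].round(1))
E
```

```text
w4.npz 17 49 [120.8 107. ]
w8.npz 44 63 [94.1 81.2]
tip, 42.7
edge 54.4
[2, 2, 2, 2, 2, 2, 0, 2, 2, 2, 2, 2, 3, 2, 2, 2, 0, 0, 0, 2, 2, 2, 9, 96, 169, 179, 180, 179, 182, 179]
mask_grip 0.87 [240.9 255.2  27.9]
mask_grip 0.79 [ 249.  -229.5   32.5]
mask_grip 0.72 [ 485.4 -173.3   52.9]
spare_grip 0.74 [625.9 207.5  32.1]
spare_grip 0.64 [ 568.8 -152.6   55.1]
spare_grip 0.49 [ 485.9 -172.8   -0.7]
block_a 0.66 [588.3  61.    1.9]
block_a 0.58 [437.   57.6  -4.3]
block_a 0.53 [753.9   5.9  -1.5]
block_b 0.66 [588.3  61.    1.9]
block_b 0.58 [437.   57.6  -4.3]
block_b 0.53 [753.9   5.9  -1.5]
figure 0.66 [ 570.3 -154.7   58.1]
figure 0.61 [757.7   4.7  -2.5]
driver 0.85 [ 435.1 -390.1   -5.4]
coil 0.74 [ 656.3 -371.7   -2.3]
```

```bash
python3 -c "
from cell import *
s=read_state(); print(s['clock'],s['wrist_force'].round(2),s['finger_gap']); print(sign_off())"
```

```text
21.25 [ 0.4  -0.11 -0.25] 56.442255119125925
the job is handed in; nothing more can be done
None
```

The yellow mask is seated on the nest with all three pins in its holes, and the latch is fully in. I handed the job in at 21.3 s; no verdict was reported.

**What I did:**
- I found the nest with the cameras at about -1.7 mm along its rails, gripped the mask by its bar at 15 N and carried it over.
- I lowered it in steps of 1 mm or less, checking the force. The pins entered the holes directly, so I did not rest the plate on the pin tips or slide it along.
- I felt the nest at TCP z 34.9 mm, with about 9–10 N of vertical change. I then released the mask, gripped the knob at 12 N and slid it until the force rose to about 13 N at the end stop.
- I let go and rose clear.

**Last checks:**
- **Mask:** brass shows in all three holes and the connectors sit centred in the windows. The network puts the grip point at 52.9 mm height, good to about 4 mm; the arm's own reading at seating gives about 54 mm.
- **Latch:** the knob is at fixture x 87.7 mm, against 88 mm for fully in. The tongue overlaps the mask edge by 11.7 mm, against 12 mm.
- **Robot:** the wrist force is near zero and the gripper is about 200 mm above the table, touching nothing.
- **Bystanders:** they look unmoved in the pictures. The grey plate came out within 1 mm of its first measurement; the others I compared by eye only.

**What disagreed:**
- The first wrist fit of the pins was about 1.5 mm off, because I read the camera pose just after the picture while the arm was still settling. I corrected for that before placing.
- The networks also gave a few false extra hits, such as "figure" on the knob, which I ignored.

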